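Refit the washed pump head on a refill canister and hold it down for locking

TASK

The larger of the two washed pump heads on the drying tray belongs on the refill canister: lower it into the canister's collar and feel about until it drops right on to the pump stem hidden down inside, with its spout out over the middle of the drip tray. Then push the head down to the bottom of its stroke and finish while still holding it down there, so that I can slip the lock fork in. Leave everything else where it stands.

Things in the scene. Friction and masses are not known exactly. Their poses are not given: they have to be found in the camera images.
- pump_head: the larger pump head, white plastic, about 120 g, upright on the drying tray: cylinder 40 mm in diameter, 86 mm tall (top 10 mm a cap 45 mm wide); a round spout leaves it 68 mm up towards -x, 90 mm long. Origin: centre of the flat underside, z up. In the underside: a socket, 15.6 mm bore, 14 mm deep, for the stem. Grip the sides across y, 35 to 74 mm up
- spout_tip (a point): the mouth of the larger head's spout, 86 mm out (-x) from the head's axis and 52 mm above its underside
- canister: squat white canister (148 x 168 mm, 120 mm high, carrying handle behind the collar to 146 mm) fixed in a steel cradle. Origin: on the counter under the pump stem's axis; z up. Its front is -x: there lies a steel drip tray, 90 mm (x) by 120 mm (y), 18 mm high, centred 125 mm in front of the origin; a spout that points to the canister's -x is over its middle
- collar_rim (a point): centre of the mouth of the canister's round collar, 168 mm above the counter: a well 50 mm inside and 62 mm outside diameter, 36 mm deep, into which the head's lower end goes with 5 mm to spare all round
- stem_tip (a point): centre of the top of the pump stem, a vertical steel pin of 13 mm diameter whose last 6 mm taper to 8 mm, in the middle of the collar's well, its tip 1 mm below the rim and so hidden from the side. It moves down with the plunger. With the head fully on, the head's underside lies 14 mm below this point
- plunger (a joint): how far the pump stem is pushed down (m): 0 = up, 0.015 = bottom of the stroke. A spring pushes it back up: about 6 N at the top of the stroke and 10 N at the bottom. At the bottom with the head on, the head's underside is 30 mm below the collar's rim
- drying_tray: dark grey ribbed plastic tray, 200 x 230 mm, fixed, floor 6 mm and edge 12 mm high, that carries the washed parts. Origin: centre of its underside
- small_head: the smaller pump head, of another bottle: same white plastic and shape but only 28 mm in diameter and 57 mm tall, spout 54 mm long. Stands on the drying tray about 120 mm to one side of the larger one. Origin: centre of its underside. To be left alone
- screw_cap: white ribbed screw cap, 42 mm in diameter, 14 mm high, on the drying tray; origin at its underside. To be left alone
- lock_fork: white plastic U-shaped lock fork, 66 x 58 mm, 5 mm thick, lying on the drying tray; origin at its underside. To be left alone
- sample_cup: steel cup, 52 mm in diameter, 50 mm high, standing on the drip tray beneath the place of the spout; origin at its underside. To be left alone
- amber_bottle: amber glass bottle, 64 mm in diameter, 150 mm high, standing on the right of the counter; origin at its underside. To be left alone
- scoop: steel scoop, 55 mm wide and 34 mm high with a 100 mm handle, lying on the left of the counter; origin under its bowl. To be left alone
- bottle_brush: a brush lying along x on the right of the counter, nearer the robot than the bottle. To be left alone
There are look-alikes about, which are no part of the job. Leave any blue or turquoise look-alike of the pump_head alone.

How it is judged:
By the outcome, as a careful person would: the job done as asked, in the order asked, and still so for the second after the job is handed in, while the arm keeps its last pose, push and grip.
It also fails if it takes over 45 s, if anything falls off the work surface, if the arm or the gripper's body presses on something with over 40 N, if the wrist force passes 120 N, or if a joint passes its speed limit or range.

ROBOT

A 7-joint arm with a two-finger parallel gripper is mounted at the origin on the work surface. World frame = base frame: x ahead of the robot, y to its left, z up, the work surface at z = 0. Lengths are in m, angles in rad, forces in N, time in s.
With the tool pointing down it reaches from about 0.425 to 0.95 m from the base axis. Payload 4.7 kg.
Tool frame: the origin (TCP) lies on the centre line of the jaws, within the pads' length; the fingertips stand 22 mm ahead of it and the grasp point (between the pads) lies 3 mm ahead of it (arm.tip_extent is the distance from the TCP to the fingertips, in m); z points along the fingers, y is the direction in which the jaws open and shut (so a half turn about z gives the same grasp; the last joint's range is limited). The gripper opens to 85 mm and grips with 20 to 120 N. Pads are 22 mm wide; open, the fingers measure 114 mm over their backs; the gripper's body (76 mm by 85 mm) begins 54 mm behind the grasp point. The pads swing forward as they close: fully open they stand 13 mm farther back than shut.
Start: joints at [-1.358, 0.469, -0.049, 1.532, 0.024, 1.141, -0.082], TCP at [0.162, 0.655, 0.253] pointing down, gripper open.
Joint ranges: [-2.59, 2.59], [-0.33, 1.99], [-1.39, 1.29], [0.1, 2.45], [-1.04, 4.18], [0.21, 1.99], [-2.66, 2.66]. Speed limits (rad/s): [2.57, 2.57, 3.14, 3.14, 3.14, 3.14, 3.14].

INTERFACE

Orientations are given as a 3x3 rotation matrix whose columns are the frame's x, y, z axes.
In Python, from bench import arm, get_image, models gives the robot as it stands.
- The arm moves only by the tool servo_tool, never from a script. Its argument "motion" is a list of rows, each an object of numbers: "hand": the finger opening in cm, from 0 to 8.54; "dx", "dy", "dz": the shift along the tool's x, y, z in cm; "twist": the turn about the tool's z in rad. A call has exactly 10 rows; each row shifts and turns the commanded pose from where the row before left it, along the tool's axes as they then stand; what a row does not reach is not made up. A row lasts 1/10 s, in which the tool goes at most 50 mm and 8.59 degrees, less where a joint would pass 70% of its speed; a pose out of reach is approached as far as the arm can. A call is refused whole if a number of a shift passes 5 or a number of a turn 0.15, either way. A call with a gripper value outside its range is refused whole. The fingers move at their own pace and stop on an object; "force" is the grip in N (left out, the last holds). Time passes only in rows, so rows that do not move let the fingers close, or fill a call up. It gives the time, the measured TCP pose, the force and the opening at its end, in the units of the state.
- arm.sense(): the state, without advancing time (a new reading comes with each control period).
- get_image(name): name is "side" or "top" or "wrist"; returns a dict with "img" (420x560x3 uint8, blue, green, red), "fx", "fy", "cx", "cy" (pixels), "world_to_cam" (4x4, takes a point from world to camera coordinates). Camera axes: x right, y down, z forward; pixel columns grow to the right and rows downward; lengths in m; the calibration is good to about 2 mm. The wrist camera is an equidistant fisheye: a pixel r from the principal point sees the ray r / f radians off the axis. A picture is of the moment at which its call begins. There is no depth.
- arm.job_done(): hands the job in, once; it reports no verdict.
Trained networks look in the newest picture that a camera, given by its name, has taken for a name from the list of things; names that differ only in an ending like _2 or _b are one class to them, and where a whole thing is asked for, a point or a joint stands for the part that bears it (a point fixed in the world has none). Each returns a list of dicts, best first, with "score" (0 to 1); they miss things now and then, are a little off and sometimes report something else, mostly with a low value. They report only what shows in the picture. A call takes as long as a camera call. They do not tell look-alikes from the thing itself.
- models.regions_of(name, camera): "region" (420x560 bool, what is visible of it) and "box" ([left, top, right, bottom] in pixels, round what is visible of it).
The state is a dict: "clock": time; "q": joint angles; "joint_vel": joint speeds; "tau": joint torques, N m; "position": TCP position; "eef_rot": TCP orientation; "ft_force": force on the tool from outside, world axes, zero at the start; "wrist_torque": the same for the moment, N m; "finger_gap": finger opening in m.
Only numpy, scipy, OpenCV 4.12 (cv2) and the standard library are available. Lean on these libraries where they do the work, as an engineer would, in place of code of your own. Each camera call takes 0.05 s, during which the arm holds its last target.

## Working session

There is one attempt and no reset: what is moved stays moved. The work goes in short steps, Python scripts to look and compute and a tool call to move; the robot and the scene stay as the last step left them, time stands still between calls to the robot, and variables do not carry over. Pictures are saved under pics/ and viewed, and the job is handed in when it is done.

Besides the shell and the picture viewer there is one more tool, called after "Request:" as name([rows], argument=value, ...), one row to a line, values as JSON. servo_tool: Moves the arm, as the interface text tells. Its arguments: {"type":"object","properties":{"motion":{"type":"array","items":{"type":"object","properties":{"hand":{"type":"number"},"dx":{"type":"number"},"dy":{"type":"number"},"dz":{"type":"number"},"twist":{"type":"number"}}}},"force":{"type":"number"}},"required":["motion"]}

```bash
mkdir -p pics
cat > h.py <<'E'
from bench import arm,get_image,models
import numpy as np,cv2
def save(name,f):
    d=get_image(name); cv2.imwrite('pics/'+f,d['img']); return d
E
python3 - <<'E'
from h import *
for c in ['side','top','wrist']:
    d=save(c,c+'0.png'); print(c,d['fx'],d['cx'],d['cy']); print(np.round(d['world_to_cam'],4).tolist())
s=arm.sense(); print(s['clock'],s['position'],np.round(s['eef_rot'],3).tolist(),s['finger_gap'],s['ft_force'])
E
```

```text
side 471.9656863898339 275.3966159766073 212.11868099647566
[[0.6974, -0.7165, 0.0157, -0.3427], [-0.4184, -0.4248, -0.8028, 0.2787], [0.5819, 0.5533, -0.596, 1.0714], [0.0, 0.0, 0.0, 1.0]]
top 496.25318557198773 281.19632560197965 209.05895824401293
[[0.0363, -0.9993, 0.0008, -0.0087], [-0.9777, -0.0357, -0.207, 0.4874], [0.2069, 0.0067, -0.9783, 1.3694], [0.0, 0.0, 0.0, 1.0]]
wrist 325.19226210127806 282.33735124970076 204.28050949973309
[[0.2415, 0.9704, -0.0013, -0.6744], [0.9183, -0.2281, 0.3235, -0.0406], [0.3136, -0.0793, -0.9462, 0.3819], [0.0, 0.0, 0.0, 1.0]]
0.15 [0.161539   0.65496534 0.2524738 ] [[-0.971, 0.239, -0.0], [0.239, 0.971, -0.001], [-0.0, -0.002, -1.0]] 0.08516812652814389 [ 0.70417194  0.10545952 -0.27588155]
```

View pics/side0.png

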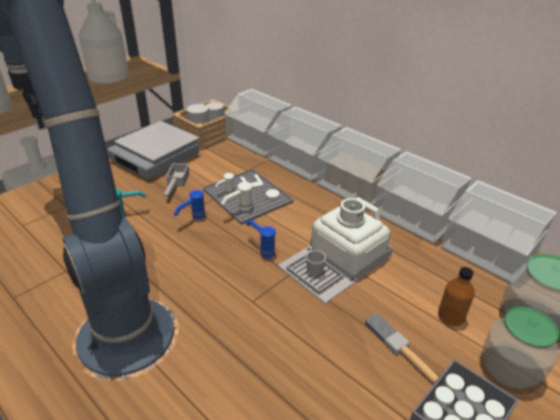

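View pics/top0.png

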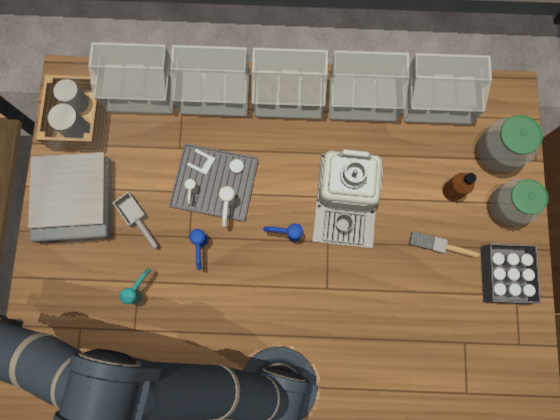

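View pics/wrist0.png

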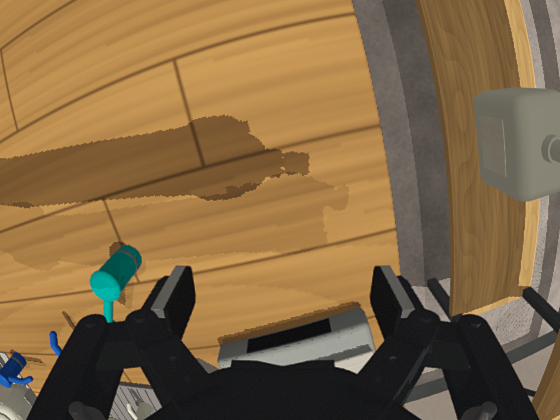

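```bash
cat >> h.py <<'E'
def ray(d,u,v):
    T=d['world_to_cam'];R=T[:3,:3];c=-R.T@T[:3,3]
    r=R.T@np.array([(u-d['cx'])/d['fx'],(v-d['cy'])/d['fy'],1]);return c,r/np.linalg.norm(r)
def at_z(d,u,v,z):
    c,r=ray(d,u,v);return c+r*(z-c[2])/r[2]
def proj(d,P):
    T=d['world_to_cam'];p=np.atleast_2d(P)@T[:3,:3].T+T[:3,3]
    return np.c_[p[:,0]/p[:,2]*d['fx']+d['cx'],p[:,1]/p[:,2]*d['fy']+d['cy']]
E
python3 - <<'E'
from h import *
d={}
for c in ['side','top']:
    d[c]=get_image(c); np.savez('pics/%s.npz'%c,**d[c])
    for n in ['pump_head','canister','drying_tray','small_head','sample_cup']:
        for i,r in enumerate(models.regions_of(n,c)):
            m=r['region']; ys,xs=np.nonzero(m)
            print(c,n,round(r['score'],2),r['box'],len(xs),xs.mean().round(1),ys.mean().round(1))
            if r['score']>.3: np.save('pics/m_%s_%s_%d.npy'%(c,n,i),m)
im=d['top']['img'];cv2.imwrite('pics/tz1.png',cv2.resize(im[140:260,160:260],None,fx=6,fy=5*1.2/1.2,interpolation=cv2.INTER_CUBIC) if 0 else cv2.resize(im[140:240,170:270],(600,600),interpolation=cv2.INTER_CUBIC))
cv2.imwrite('pics/tz2.png',cv2.resize(im[145:255,300:400],(545,600),interpolation=cv2.INTER_CUBIC))
im=d['side']['img'];cv2.imwrite('pics/sz1.png',cv2.resize(im[160:230,195:305],(800,509),interpolation=cv2.INTER_CUBIC))
cv2.imwrite('pics/sz2.png',cv2.resize(im[190:300,270:400],(700,592),interpolation=cv2.INTER_CUBIC))
E
```

```text
side pump_head 0.88 [172.7, 192.3, 203.9, 220.1] 493 193.6 204.9
side pump_head 0.83 [244.6, 217.4, 279.1, 258.6] 535 265.0 239.2
side pump_head 0.66 [221.1, 183.2, 250.8, 213.1] 468 241.4 196.5
side pump_head 0.63 [113.6, 188.9, 146.7, 216.6] 267 126.0 198.8
side canister 0.61 [279.6, 197.9, 391.7, 299.3] 6288 341.9 249.1
side drying_tray 0.64 [203.8, 170.4, 292.2, 223.0] 1753 249.5 197.6
side small_head 0.67 [242.8, 175.7, 264.3, 186.7] 79 255.4 182.1
side small_head 0.65 [217.1, 172.0, 232.5, 191.7] 221 227.6 182.2
side sample_cup 0.56 [304.0, 251.8, 326.2, 277.6] 395 314.8 262.9
top pump_head 0.97 [119.1, 269.5, 151.9, 307.5] 411 133.3 291.6
top pump_head 0.91 [218.7, 186.1, 237.8, 225.2] 398 226.7 201.7
top pump_head 0.74 [261.4, 222.0, 300.8, 241.1] 360 288.0 231.5
top pump_head 0.69 [184.7, 177.2, 199.9, 202.3] 168 190.6 188.0
top pump_head 0.54 [189.8, 229.4, 208.9, 272.6] 373 198.7 243.8
top canister 0.86 [312.5, 150.6, 383.2, 246.1] 5289 347.8 196.8
top canister 0.43 [186.7, 177.2, 199.3, 203.2] 178 190.6 188.3
top drying_tray 0.77 [168.0, 142.6, 259.1, 222.8] 4305 213.9 182.5
top drying_tray 0.65 [186.9, 174.5, 198.8, 201.6] 169 190.7 188.0
top small_head 0.74 [185.4, 177.3, 197.2, 202.3] 163 190.5 187.9
top sample_cup 0.77 [335.8, 212.6, 350.8, 230.6] 273 344.0 222.9
```

View pics/tz1.png

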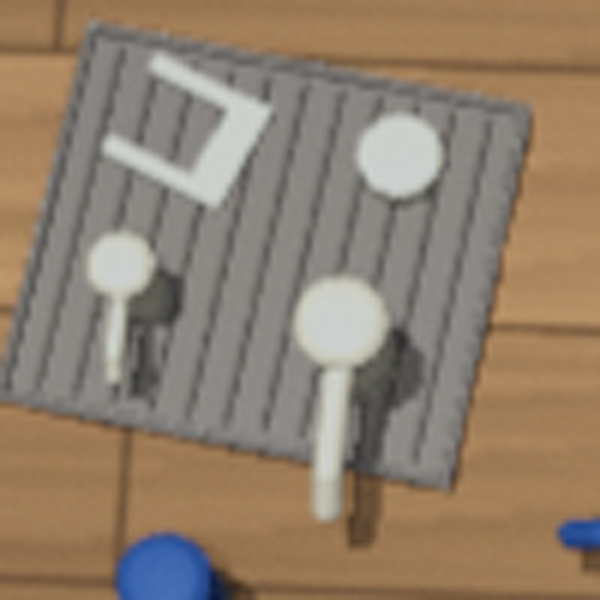

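View pics/tz2.png

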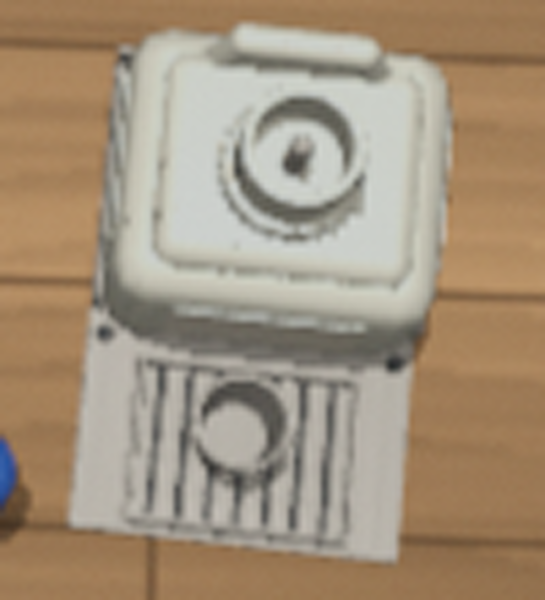

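View pics/sz1.png

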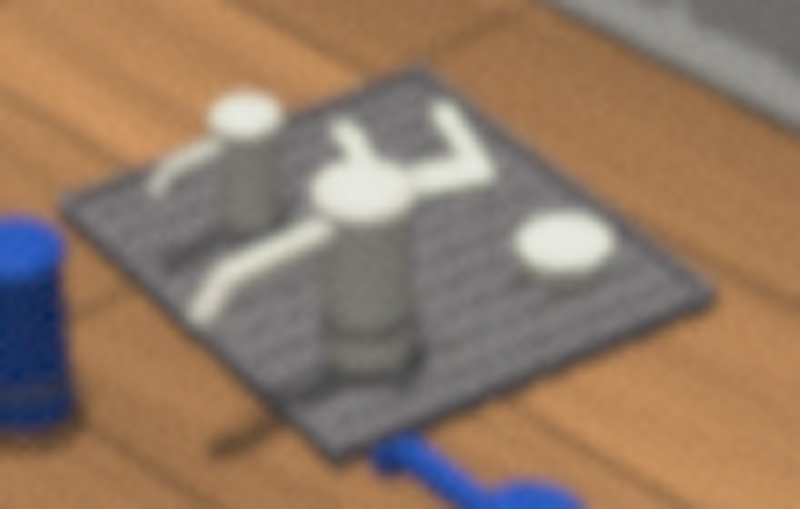

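View pics/sz2.png

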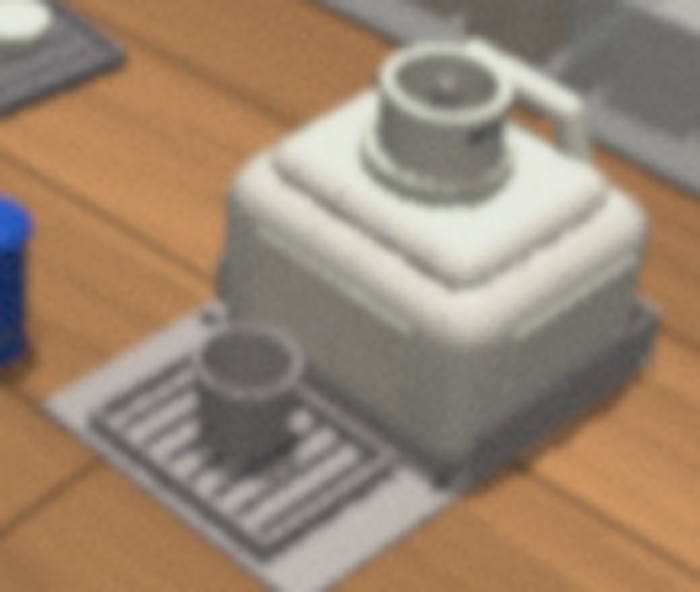

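Run:
```python
from h import *
t=get_image('top');s=get_image('side')
def tz1(x,y):return ((x+.5)/6-.5+170,(y+.5)/6-.5+140)
def tz2(x,y):return ((x+.5)/5.45-.5+300,(y+.5)/5.4545-.5+145)
def sz1(x,y):return ((x+.5)/7.2727-.5+195,(y+.5)/7.2727-.5+160)
def sz2(x,y):return ((x+.5)/5.3846-.5+270,(y+.5)/5.3846-.5+190)
print('head top',at_z(t,*tz1(341,322),.092),'side',at_z(s,*sz1(362,190),.092))
a=at_z(t,*tz1(337,375),.074);b=at_z(t,*tz1(327,490),.072);print('spout',a,b,np.arctan2(*(a-b)[[1,0]]))
a=at_z(t,*tz1(337,375),.074);b=at_z(t,*tz1(326,505),.060);print('spout',a,b)
c1=at_z(s,*sz1(200,308),.058);print('tip side',c1)
print('rim',at_z(t,*tz2(302,152),.168),at_z(s,*sz2(445,85),.168))
print('stem',at_z(t,*tz2(303,143),.167),at_z(s,*sz2(447,82),.167))
for z in(.018,0.0):
  P=[at_z(t,*tz2(*p),z) for p in [(95,320),(70,527),(398,562),(412,360)]]
  for i in range(3):
    v=P[i+1]-P[i];print(z,P[i],np.linalg.norm(v),np.arctan2(v[1],v[0]))
# tops of tray
P=[at_z(t,*tz1(*p),.012) for p in [(92,25),(530,108),(452,488),(0,398)]];print(P,[np.linalg.norm(P[i]-P[i-1]) for i in range(4)])
print('cup',at_z(t,*tz2(243,420),.068))
for n,p,z in [('small',(120,263),.063)]: print(n,at_z(t,*tz1(*p),z))
```

```text
head top [0.51826158 0.16354067 0.092     ] side [0.51816618 0.15709232 0.092     ]
spout [0.49690409 0.16609141 0.074     ] [0.4421618  0.16772978 0.072     ] -0.0299197886119088
spout [0.49690409 0.16609141 0.074     ] [0.43715208 0.16924276 0.06      ]
tip side [0.44658073 0.17764158 0.058     ]
rim [ 0.56936972 -0.1845102   0.168     ] [ 0.57541841 -0.18771472  0.168     ]
stem [ 0.57425448 -0.18511849  0.167     ] [ 0.57927629 -0.18614856  0.167     ]
0.018 [ 0.51559201 -0.09521599  0.018     ] 0.11340023039580695 3.045803775299637
0.018 [ 0.40271164 -0.08437011  0.018     ] 0.17428756442538287 -1.6415685200070416
0.018 [ 0.39038722 -0.25822138  0.018     ] 0.109693858277017 -0.07036731145297816
0.0 [ 0.51966655 -0.09641532  0.        ] 0.11483504592141154 3.045803775299637
0.0 [ 0.40535794 -0.08543222  0.        ] 0.17649276720569926 -1.6415685200070411
0.0 [ 0.39287758 -0.26148317  0.        ] 0.11108177830478047 -0.0703673114529781
[array([0.68685788, 0.30788277, 0.012     ]), array([0.65123906, 0.08510714, 0.012     ]), array([0.45627659, 0.11421729, 0.012     ]), array([0.49306316, 0.33829363, 0.012     ])] [np.float64(0.19616628460643065), np.float64(0.2256051436455822), np.float64(0.19712373765559055), np.float64(0.22707589229696126)]
cup [ 0.45423571 -0.16934441  0.068     ]
small [0.55036553 0.27435562 0.063     ]
```

Run:
```python
from h import *
d=get_image('wrist');T=d['world_to_cam'];s=arm.sense();R=s['eef_rot']
c=-T[:3,:3].T@T[:3,3]
print('cam in tool',R.T@(c-s['position']),'axis',R.T@T[2,:3],'x',R.T@T[0,:3],arm.tip_extent,[a for a in dir(arm) if a[0]!='_'])
```

```text
cam in tool [ 0.08366505  0.00031083 -0.12124117] axis [-3.23480413e-01 -2.60563795e-04  9.46234831e-01] x [-2.08848889e-03  9.99997723e-01 -4.38603645e-04] 0.022 ['IKError', 'job_done', 'sense', 'tip_extent']
```

Request:
servo_tool([
  {"dx": -3.0, "dy": -2.6, "hand": 8.5},
  {"dx": -3.0, "dy": -2.6},
  {"dx": -3.0, "dy": -2.6},
  {"dx": -3.0, "dy": -2.6},
  {"dx": -3.0, "dy": -2.6},
  {"dx": -3.0, "dy": -2.6},
  {"dx": -3.0, "dy": -2.6},
  {"dx": -3.0, "dy": -2.6},
  {"dx": -3.0, "dy": -2.6},
  {"dx": -3.0, "dy": -2.6},
])

```text
schema error: expected keys hand, dx, dy, dz, twist
```

Request:
servo_tool([
  {"dx": -3.0, "dy": -2.6, "dz": 0, "twist": 0, "hand": 8.5},
  {"dx": -3.0, "dy": -2.6, "dz": 0, "twist": 0, "hand": 8.5},
  {"dx": -3.0, "dy": -2.6, "dz": 0, "twist": 0, "hand": 8.5},
  {"dx": -3.0, "dy": -2.6, "dz": 0, "twist": 0, "hand": 8.5},
  {"dx": -3.0, "dy": -2.6, "dz": 0, "twist": 0, "hand": 8.5},
  {"dx": -3.0, "dy": -2.6, "dz": 0, "twist": 0, "hand": 8.5},
  {"dx": -3.0, "dy": -2.6, "dz": 0, "twist": 0, "hand": 8.5},
  {"dx": -3.0, "dy": -2.6, "dz": 0, "twist": 0, "hand": 8.5},
  {"dx": -3.0, "dy": -2.6, "dz": 0, "twist": 0, "hand": 8.5},
  {"dx": -3.0, "dy": -2.6, "dz": 0, "twist": 0, "hand": 8.5},
])

```text
clock: 1.9
position: [0.3914, 0.3298, 0.2536]
eef_rot: [[-0.971, 0.239, 0.001], [0.239, 0.971, 0.001], [-0.0, 0.001, -1.0]]
ft_force: [0.6, 0.2, 0.3]
finger_gap: 0.0851
```

Request:
servo_tool([
  {"dx": -2.9, "dy": -2.7, "dz": 0, "twist": 0, "hand": 8.5},
  {"dx": -2.9, "dy": -2.7, "dz": 0, "twist": 0, "hand": 8.5},
  {"dx": -2.9, "dy": -2.7, "dz": 0, "twist": 0, "hand": 8.5},
  {"dx": -2.9, "dy": -2.7, "dz": 0, "twist": 0, "hand": 8.5},
  {"dx": -2.9, "dy": -2.7, "dz": 0, "twist": 0, "hand": 8.5},
  {"dx": 0, "dy": 0, "dz": 1, "twist": -0.09, "hand": 8.5},
  {"dx": 0, "dy": 0, "dz": 1, "twist": -0.09, "hand": 8.5},
  {"dx": 0, "dy": 0, "dz": 1, "twist": 0, "hand": 8.5},
  {"dx": 0, "dy": 0, "dz": 0, "twist": 0, "hand": 8.5},
  {"dx": 0, "dy": 0, "dz": 0, "twist": 0, "hand": 8.5},
])

```text
clock: 2.9
position: [0.499, 0.1656, 0.2233]
eef_rot: [[-0.998, 0.062, -0.0], [0.062, 0.998, -0.0], [0.0, -0.0, -1.0]]
ft_force: [-0.0, 0.6, 0.4]
finger_gap: 0.0852
```

Run:
```python
from h import *
d=save('wrist','w1.png'); np.savez('pics/w1.npz',**d)
s=arm.sense(); print(s['clock'],s['position'],np.round(s['eef_rot'],3).tolist())
for n in ['pump_head']:
  for r in models.regions_of(n,'wrist'): print(n,r['score'],r['box'])
```

```text
2.95 [0.49922754 0.1657201  0.22363739] [[-0.998, 0.062, 0.001], [0.062, 0.998, 0.0], [-0.001, 0.0, -1.0]]
pump_head 0.94 [327.1, 0.0, 390.9, 97.9]
pump_head 0.91 [55.3, 107.2, 163.3, 158.1]
pump_head 0.82 [254.4, 114.5, 307.8, 249.1]
```

View pics/w1.png

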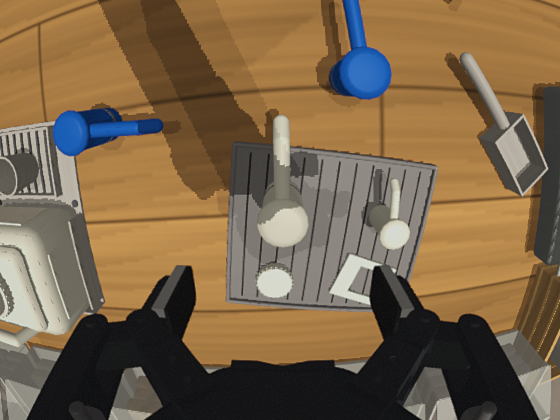

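```bash
cat >> h.py <<'E'
def wray(d,u,v):
    T=d['world_to_cam'];R=T[:3,:3];c=-R.T@T[:3,3]
    x,y=(u-d['cx'])/d['fx'],(v-d['cy'])/d['fy'];r=np.hypot(x,y);k=np.sin(r)/r if r>1e-9 else 1
    return c,R.T@np.array([x*k,y*k,np.cos(r)])
def wz(d,u,v,z):
    c,r=wray(d,u,v);return c+r*(z-c[2])/r[2]
def wproj(d,P):
    T=d['world_to_cam'];p=np.atleast_2d(P)@T[:3,:3].T+T[:3,3]
    rho=np.hypot(p[:,0],p[:,1]);th=np.arctan2(rho,p[:,2])/np.maximum(rho,1e-9)
    return np.c_[p[:,0]*th*d['fx']+d['cx'],p[:,1]*th*d['fy']+d['cy']]
def circ(x,y,z,r,n=60):
    a=np.linspace(0,2*np.pi,n);return np.c_[x+r*np.cos(a),y+r*np.sin(a),0*a+z]
def headpts(x,y,z,yaw):
    L=[circ(x,y,z+h,r) for h,r in [(0,.02),(.076,.0225),(.086,.0225)]]
    e=np.array([-np.cos(yaw),-np.sin(yaw),0]);o=np.array([x,y,z])
    L.append(np.array([o+e*t+[0,0,.068] for t in np.linspace(.02,.088,20)]));L.append(np.array([o+e*t+[0,0,h] for t,h in[(.07,.068),(.086,.052)]]))
    return L
def draw(im,L,pf,crop,sc,f,cols=None):
    x0,y0,x1,y1=crop;I=cv2.resize(im[y0:y1,x0:x1],None,fx=sc,fy=sc,interpolation=cv2.INTER_CUBIC)
    for P in L:
        q=(pf(P)-[x0,y0]+.5)*sc-.5
        cv2.polylines(I,[np.round(q).astype(int)],False,(0,0,255),1)
    cv2.imwrite('pics/'+f,I)
E
python3 - <<'E'
from h import *
d=dict(np.load('pics/w1.npz'))
print('top',wz(d,283,222,.092)); a=wz(d,282,195,.074);b=wz(d,281,125,.070);print(a,b,np.arctan2(*(a-b)[[1,0]]))
m=d['img'];draw(m,headpts(.518,.161,.006,-.05),lambda P:wproj(d,P),(200,90,360,300),2.8,'w1d.png')
t=dict(np.load('pics/top.npz'));draw(t['img'],headpts(.518,.161,.006,-.05),lambda P:proj(t,P),(180,160,260,240),7,'t1d.png')
E
```

```text
top [0.51741801 0.16527728 0.092     ]
[0.49933359 0.16560533 0.074     ] [0.43901843 0.16867962 0.07      ] -0.050926318749990665
```

View pics/w1d.png

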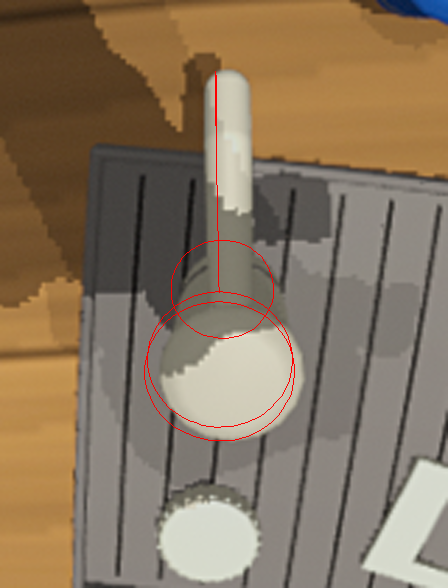

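View pics/t1d.png

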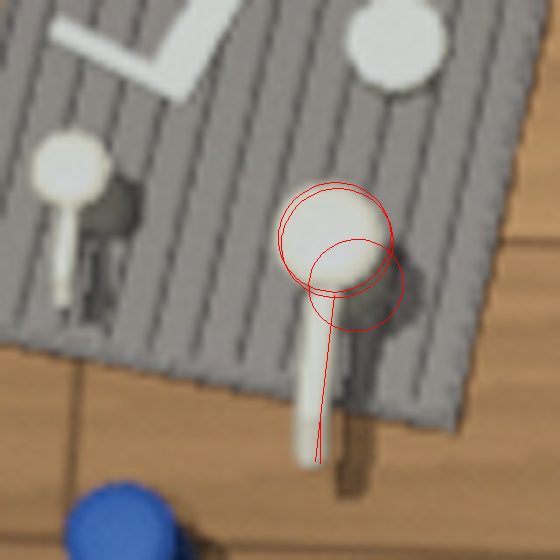

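Request:
servo_tool([
  {"dx": -1.8, "dy": 0, "dz": 0, "twist": 0, "hand": 8.5},
  {"dx": 0, "dy": 0, "dz": 4, "twist": 0, "hand": 8.5},
  {"dx": 0, "dy": 0, "dz": 4, "twist": 0, "hand": 8.5},
  {"dx": 0, "dy": 0, "dz": 3, "twist": 0, "hand": 8.5},
  {"dx": 0, "dy": 0, "dz": 2.5, "twist": 0, "hand": 8.5},
  {"dx": 0, "dy": 0, "dz": 1, "twist": 0, "hand": 8.5},
  {"dx": 0, "dy": 0, "dz": 0.5, "twist": 0, "hand": 8.5},
  {"dx": 0, "dy": 0, "dz": 0, "twist": 0, "hand": 8.5},
  {"dx": 0, "dy": 0, "dz": 0, "twist": 0, "hand": 8.5},
  {"dx": 0, "dy": 0, "dz": 0, "twist": 0, "hand": 8.5},
])

```text
clock: 4.0
position: [0.5179, 0.1645, 0.0745]
eef_rot: [[-0.998, 0.062, 0.002], [0.062, 0.998, 0.001], [-0.002, 0.001, -1.0]]
ft_force: [-0.2, -0.1, 0.8]
finger_gap: 0.0851
```

Run:
```python
from h import *
d=save('wrist','w2.png'); np.savez('pics/w2.npz',**d)
s=arm.sense(); print(s['clock'],s['position'],np.round(s['eef_rot'],3).tolist(),s['ft_force'])
print(wproj(d,[[.517,.165,.092]]), wproj(d,s['position']))
```

```text
4.05 [0.51774364 0.16448398 0.07441023] [[-0.998, 0.062, 0.002], [0.062, 0.998, 0.001], [-0.002, 0.001, -1.0]] [ 0.8331341  -0.85770594  0.06073587]
[[282.77860197 315.99215272]] [[281.62004442 293.03949129]]
```

View pics/w2.png

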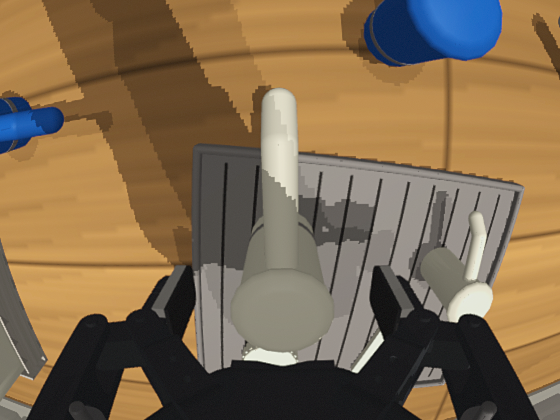

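Request:
servo_tool([
  {"dx": 0.15, "dy": 0, "dz": 1.0, "twist": 0, "hand": 8.5},
  {"dx": 0, "dy": 0, "dz": 0, "twist": 0, "hand": 5.5},
  {"dx": 0, "dy": 0, "dz": 0, "twist": 0, "hand": 4.5},
  {"dx": 0, "dy": 0, "dz": 0, "twist": 0, "hand": 3},
  {"dx": 0, "dy": 0, "dz": 0, "twist": 0, "hand": 3},
  {"dx": 0, "dy": 0, "dz": 0, "twist": 0, "hand": 3},
  {"dx": 0, "dy": 0, "dz": 0, "twist": 0, "hand": 3},
  {"dx": 0, "dy": 0, "dz": 0, "twist": 0, "hand": 3},
  {"dx": 0, "dy": 0, "dz": 0, "twist": 0, "hand": 3},
  {"dx": 0, "dy": 0, "dz": 0, "twist": 0, "hand": 3},
], force=60)

```text
clock: 5.05
position: [0.5158, 0.1645, 0.0635]
eef_rot: [[-0.998, 0.062, 0.001], [0.062, 0.998, 0.0], [-0.0, 0.0, -1.0]]
ft_force: [1.0, 0.7, 1.8]
finger_gap: 0.0394
```

Run:
```python
from h import *
d=save('wrist','w3.png'); np.savez('pics/w3.npz',**d)
s=arm.sense(); print(s['clock'],s['position'],np.round(s['eef_rot'],3).tolist(),s['ft_force'],s['finger_gap'])
```

```text
5.1 [0.51578558 0.16457458 0.06347351] [[-0.998, 0.062, 0.001], [0.062, 0.998, 0.0], [-0.001, 0.0, -1.0]] [1.22724223 0.79225784 2.69332287] 0.0387468335602353
```

View pics/w3.png

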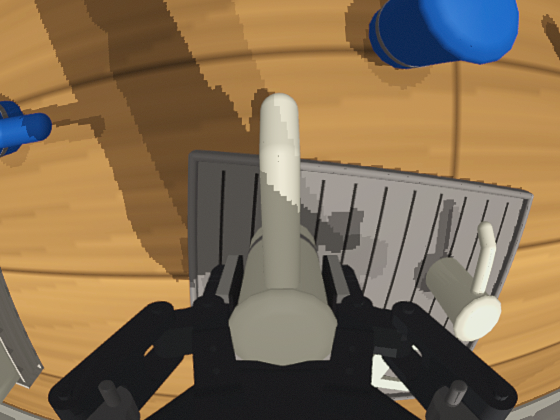

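Request:
servo_tool([
  {"dx": 0, "dy": 0, "dz": -0.5, "twist": 0, "hand": 3},
  {"dx": 0, "dy": 0, "dz": -1.5, "twist": 0, "hand": 3},
  {"dx": 0, "dy": 0, "dz": -3, "twist": 0, "hand": 3},
  {"dx": 0, "dy": 0, "dz": -4, "twist": 0, "hand": 3},
  {"dx": 0, "dy": 0, "dz": -4, "twist": 0, "hand": 3},
  {"dx": 0, "dy": 0, "dz": -4, "twist": 0, "hand": 3},
  {"dx": 0, "dy": 0, "dz": -2.2, "twist": 0, "hand": 3},
  {"dx": 0, "dy": 0, "dz": -1, "twist": 0, "hand": 3},
  {"dx": -0.4, "dy": -1.6, "dz": 0, "twist": 0, "hand": 3},
  {"dx": -0.7, "dy": -3.0, "dz": 0, "twist": 0, "hand": 3},
])

```text
clock: 6.1
position: [0.5225, 0.1195, 0.2643]
eef_rot: [[-0.998, 0.057, -0.002], [0.057, 0.998, 0.001], [0.002, 0.0, -1.0]]
ft_force: [-0.2, -0.1, -1.1]
finger_gap: 0.0392
```

Request:
servo_tool([
  {"dx": -0.8, "dy": -3.6, "dz": 0, "twist": 0, "hand": 3},
  {"dx": -0.8, "dy": -3.6, "dz": 0, "twist": 0, "hand": 3},
  {"dx": -0.8, "dy": -3.6, "dz": 0, "twist": 0, "hand": 3},
  {"dx": -0.8, "dy": -3.6, "dz": 0, "twist": 0, "hand": 3},
  {"dx": -0.8, "dy": -3.6, "dz": 0, "twist": 0, "hand": 3},
  {"dx": -0.8, "dy": -3.6, "dz": 0, "twist": 0, "hand": 3},
  {"dx": -0.8, "dy": -3.6, "dz": 0, "twist": 0, "hand": 3},
  {"dx": -0.8, "dy": -3.0, "dz": 0, "twist": 0, "hand": 3},
  {"dx": -0.4, "dy": -1.8, "dz": 0, "twist": 0, "hand": 3},
  {"dx": 0, "dy": 0, "dz": 0, "twist": 0, "hand": 3},
])

```text
clock: 7.1
position: [0.5715, -0.1896, 0.2636]
eef_rot: [[-0.998, 0.068, -0.004], [0.068, 0.998, -0.002], [0.003, -0.002, -1.0]]
ft_force: [-0.6, 0.0, -1.1]
finger_gap: 0.0387
```

Run:
```python
from h import *
for c in ['wrist','side','top']:
  d=save(c,c+'4.png'); np.savez('pics/%s4.npz'%c,**d)
s=arm.sense(); print(s['clock'],s['position'],np.round(s['eef_rot'],3).tolist(),s['ft_force'],s['finger_gap'])
```

```text
7.25 [ 0.57251459 -0.18439437  0.26410383] [[-0.998, 0.06, -0.002], [0.06, 0.998, 0.002], [0.002, 0.001, -1.0]] [ 0.00946122  0.65228674 -0.74383112] 0.03952575427721102
```

View pics/wrist4.png

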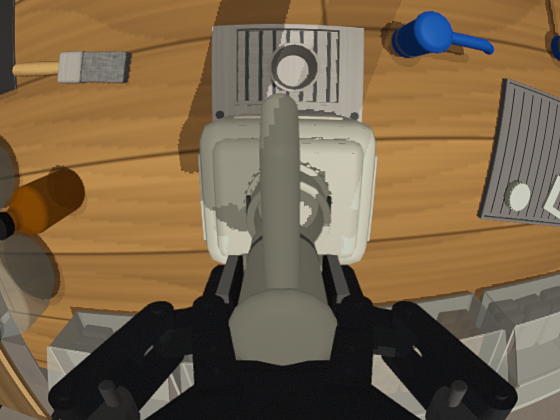

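View pics/side4.png

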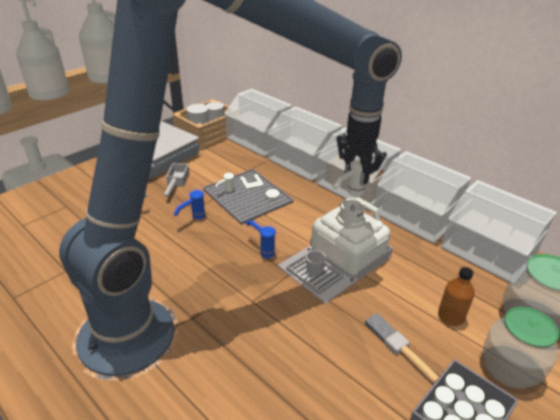

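View pics/top4.png

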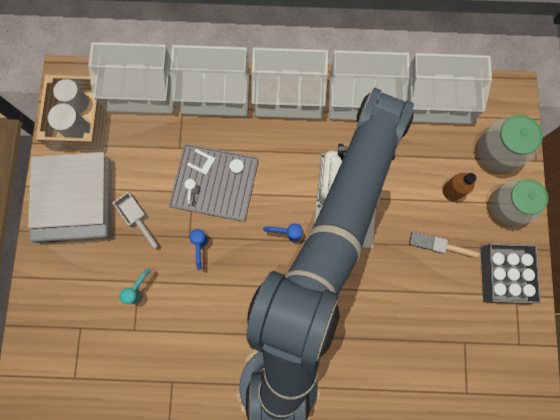

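Run:
```python
from h import *
d=dict(np.load('pics/wrist4.npz'));s=dict(np.load('pics/side4.npz'))
def can(x,y,yaw):
    c,si=np.cos(yaw),np.sin(yaw);R=np.array([[c,-si],[si,c]])
    q=np.array([[-.17,-.06],[-.17,.06],[-.08,.06],[-.08,-.06],[-.17,-.06]])@R.T+[x,y]
    return [circ(x,y,.168,.031),circ(x,y,.168,.025),circ(x,y,.167,.004),np.c_[q,np.full(5,.018)]]
L=can(.573,-.186,-.075)
draw(d['img'],L,lambda P:wproj(d,P),(190,10,390,260),2.4,'w4d.png')
L+=headpts(.5725,-.185,.2055,-.06)
draw(s['img'],L,lambda P:proj(s,P),(270,130,400,310),3.3,'s4d.png')
cv2.imwrite('pics/w4z.png',cv2.resize(d['img'][150:260,210:360],None,fx=5,fy=5,interpolation=cv2.INTER_CUBIC))
```

```text
(no output)
```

View pics/w4d.png

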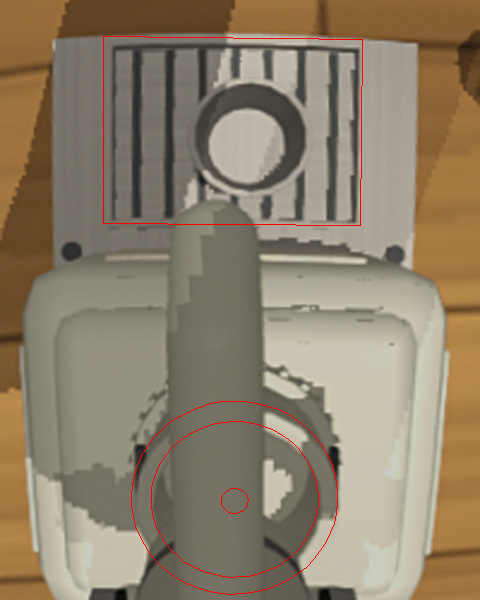

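View pics/s4d.png

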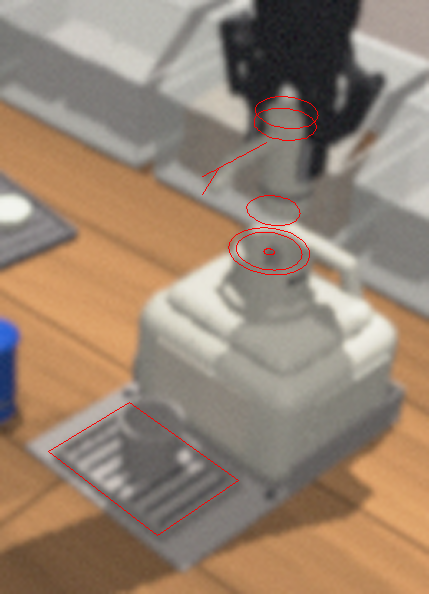

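View pics/w4z.png

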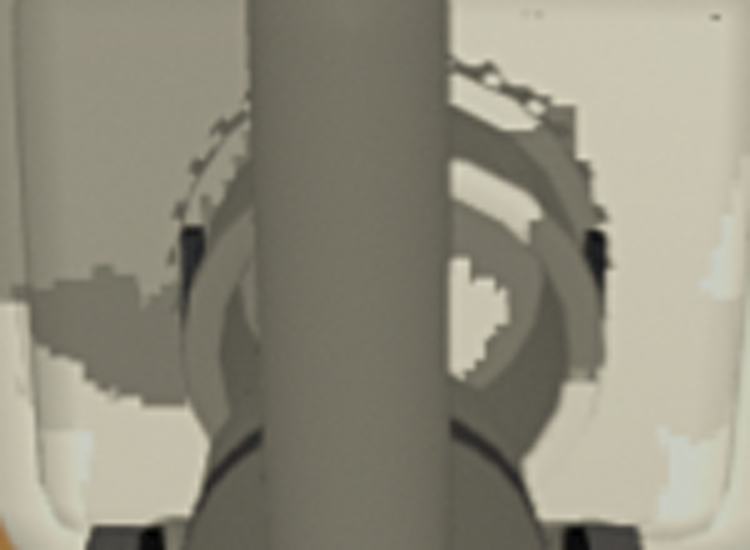

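```bash
cat >> h.py <<'E'
def can(x,y,yaw):
    c,si=np.cos(yaw),np.sin(yaw);R=np.array([[c,-si],[si,c]])
    q=np.array([[-.17,-.06],[-.17,.06],[-.08,.06],[-.08,-.06],[-.17,-.06]])@R.T+[x,y]
    return [circ(x,y,.168,.031),circ(x,y,.168,.025),circ(x,y,.167,.004),np.c_[q,np.full(5,.018)]]
E
python3 - <<'E'
from h import *
d=save('wrist','w5.png');s=save('side','s5.png');np.savez('pics/side5.npz',**s);np.savez('pics/w5.npz',**d)
st=arm.sense(); p=st['position'];print(st['clock'],p,np.round(st['eef_rot'],3).tolist(),st['ft_force'])
L=can(.573,-.186,-.075)
draw(d['img'],L,lambda P:wproj(d,P),(210,140,360,260),5,'w5d.png')
L+=headpts(p[0],p[1],p[2]-.058,-.06)
draw(s['img'],L,lambda P:proj(s,P),(300,140,400,240),6,'s5d.png')
cv2.imwrite('pics/s5z.png',cv2.resize(s['img'][140:240,300:400],None,fx=6,fy=6,interpolation=cv2.INTER_CUBIC))
E
```

```text
7.35 [ 0.57288994 -0.18403808  0.2646806 ] [[-0.998, 0.059, -0.001], [0.059, 0.998, 0.001], [0.001, 0.001, -1.0]] [ 0.00937064 -0.61129644 -1.07998261]
```

View pics/w5d.png

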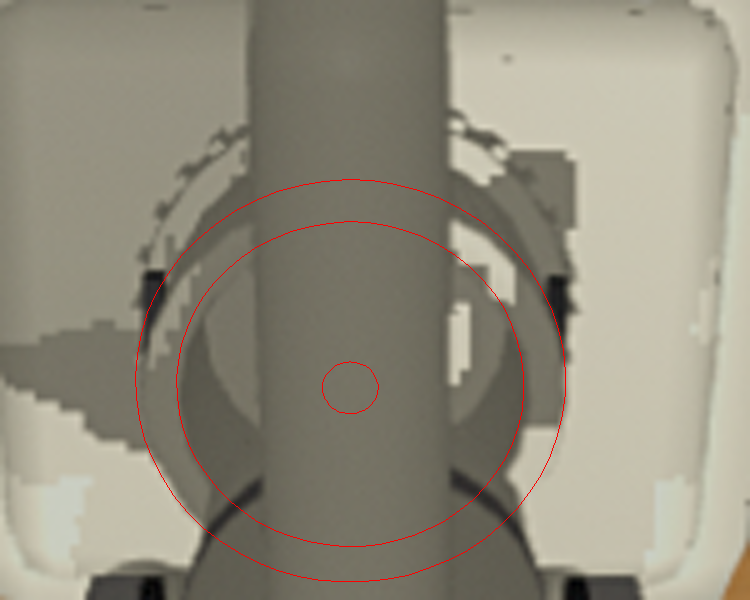

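View pics/s5d.png

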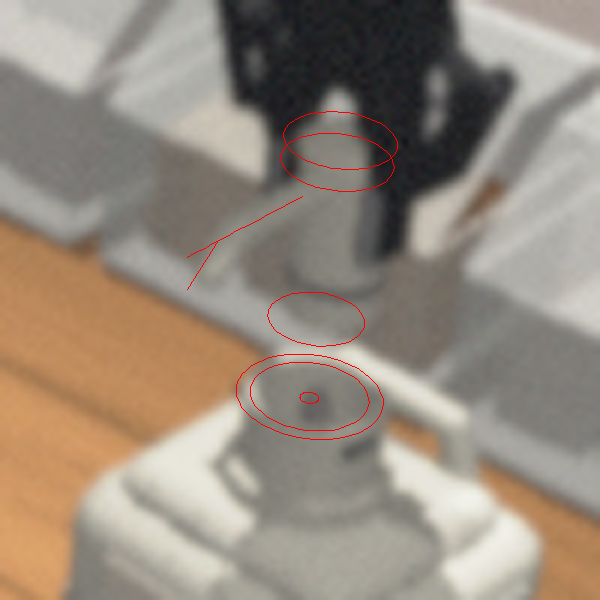

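View pics/s5z.png

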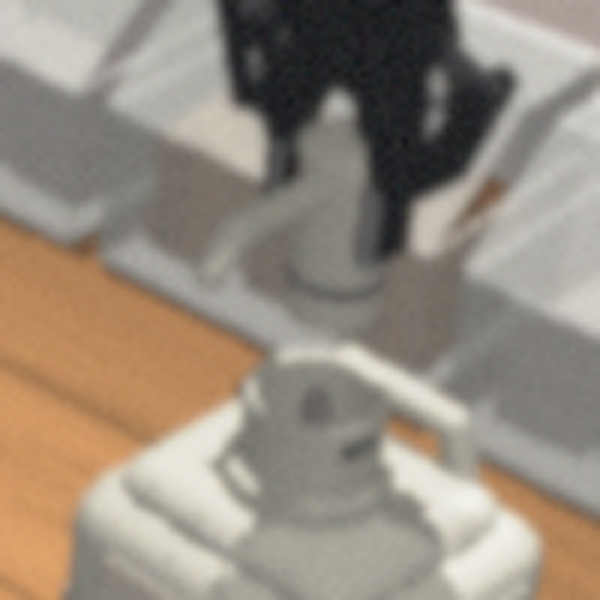

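Run:
```python
from h import *
d=dict(np.load('pics/w5.npz'));st=arm.sense();p=st['position'];R=st['eef_rot']
ims=[]
for o in (0,.004):
    L=headpts(p[0]+o,p[1],p[2]-.058,-.059)
    draw(d['img'],L,lambda P:wproj(d,P),(200,80,360,380),2,'tmp.png');ims.append(cv2.imread('pics/tmp.png'))
cv2.imwrite('pics/w5h.png',np.hstack(ims))
```

```text
(no output)
```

View pics/w5h.png

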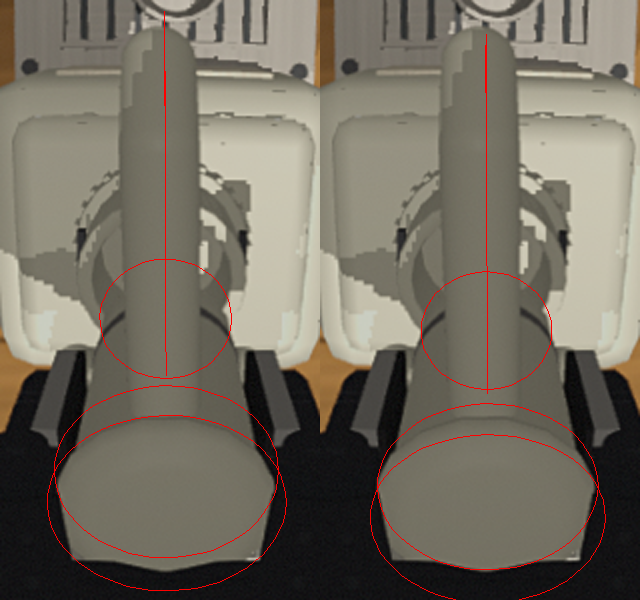

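Run:
```python
from h import *
d=dict(np.load('pics/w5.npz'));s=dict(np.load('pics/side5.npz'))
def g(I):
    I=I.astype(float);l,h=np.percentile(I,[2,98]);return np.clip((I-l)/(h-l)*255,0,255).astype(np.uint8)
cv2.imwrite('pics/a.png',cv2.resize(g(d['img'][220:370,220:345]),None,fx=4,fy=4,interpolation=cv2.INTER_CUBIC))
cv2.imwrite('pics/b.png',cv2.resize(g(s['img'][150:225,325:385]),None,fx=8,fy=8,interpolation=cv2.INTER_CUBIC))
```

View pics/a.png

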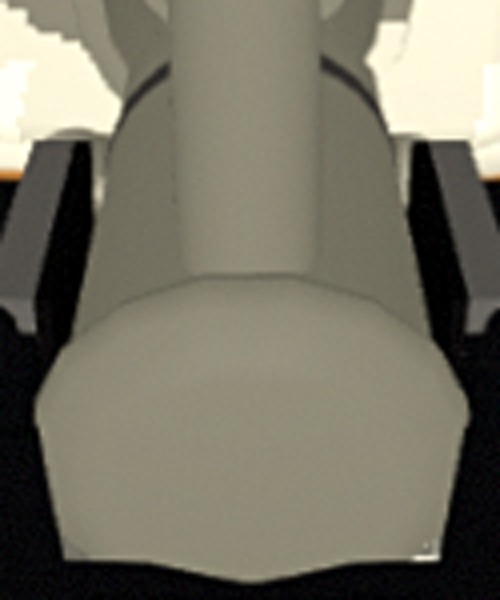

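View pics/b.png

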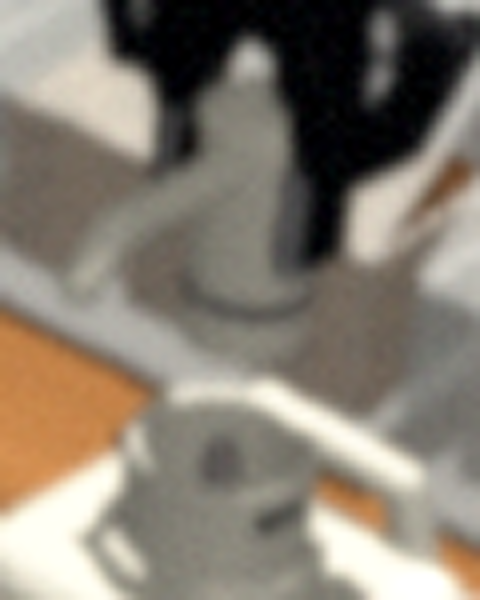

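Request:
servo_tool([
  {"dx": 0, "dy": 1.5, "dz": 0, "twist": 0, "hand": 3},
  {"dx": 0, "dy": 2.5, "dz": 0, "twist": 0, "hand": 3},
  {"dx": 0, "dy": 1.5, "dz": 0, "twist": 0, "hand": 3},
  {"dx": 0, "dy": 0.5, "dz": 0, "twist": 0, "hand": 3},
  {"dx": 0, "dy": 0, "dz": 0, "twist": 0, "hand": 3},
  {"dx": 0, "dy": 0, "dz": 0, "twist": 0, "hand": 3},
  {"dx": 0, "dy": 0, "dz": 0, "twist": 0, "hand": 3},
  {"dx": 0, "dy": 0, "dz": 0, "twist": 0, "hand": 3},
  {"dx": 0, "dy": 0, "dz": 0, "twist": 0, "hand": 3},
  {"dx": 0, "dy": 0, "dz": 0, "twist": 0, "hand": 3},
])

```text
clock: 8.35
position: [0.5767, -0.1264, 0.2652]
eef_rot: [[-0.998, 0.062, -0.0], [0.062, 0.998, -0.0], [0.0, -0.0, -1.0]]
ft_force: [0.0, -0.4, -0.3]
finger_gap: 0.0388
```

Run:
```python
from h import *
d=save('wrist','w6.png');s=save('side','s6.png');np.savez('pics/side6.npz',**s);np.savez('pics/w6.npz',**d)
st=arm.sense(); p=st['position'];print(st['clock'],p,np.round(st['eef_rot'],3).tolist())
L=can(.570,-.186,-.075)
q=wproj(d,L[0]).mean(0).astype(int);print(q)
x0,y0=max(q[0]-60,0),max(q[1]-60,0)
draw(d['img'],L,lambda P:wproj(d,P),(x0,y0,x0+120,y0+120),5,'w6d.png')
draw(d['img'],[],lambda P:wproj(d,P),(x0,y0,x0+120,y0+120),5,'w6z.png');print(x0,y0)
def g(I):
    I=I.astype(float);l,h=np.percentile(I,[2,98]);return np.clip((I-l)/(h-l)*255,0,255).astype(np.uint8)
cv2.imwrite('pics/b6.png',cv2.resize(g(s['img'][130:230,290:380]),None,fx=6,fy=6,interpolation=cv2.INTER_CUBIC))
```

```text
8.45 [ 0.57671917 -0.12617353  0.26526587] [[-0.998, 0.062, -0.0], [0.062, 0.998, 0.0], [0.0, 0.0, -1.0]]
[200 211]
140 151
```

View pics/w6d.png

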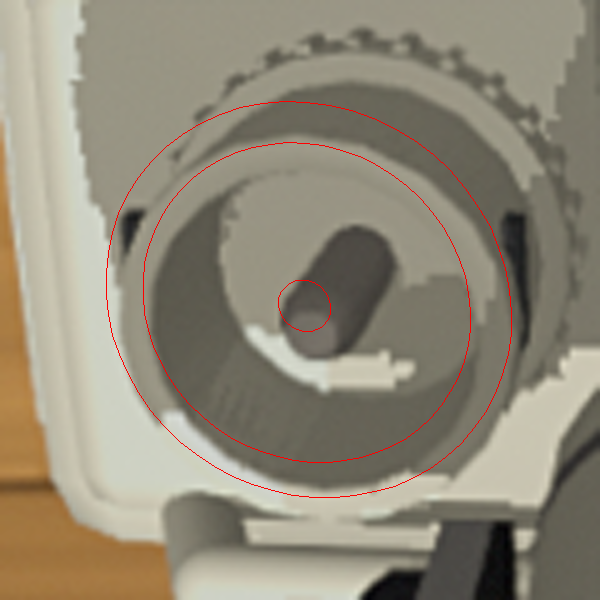

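View pics/w6z.png

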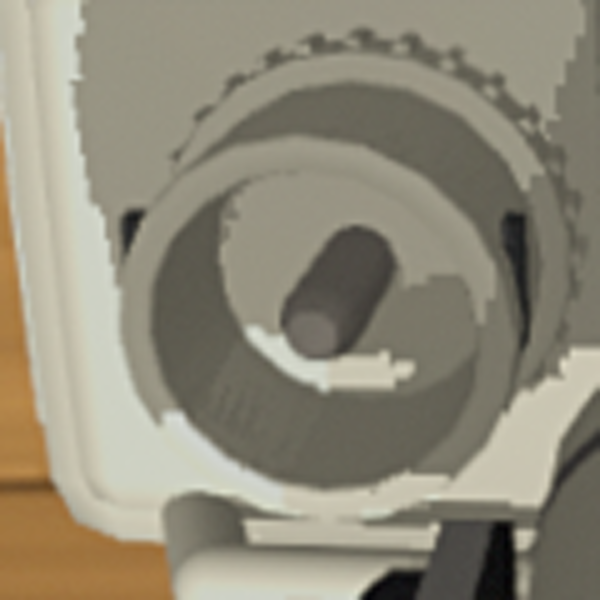

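View pics/b6.png

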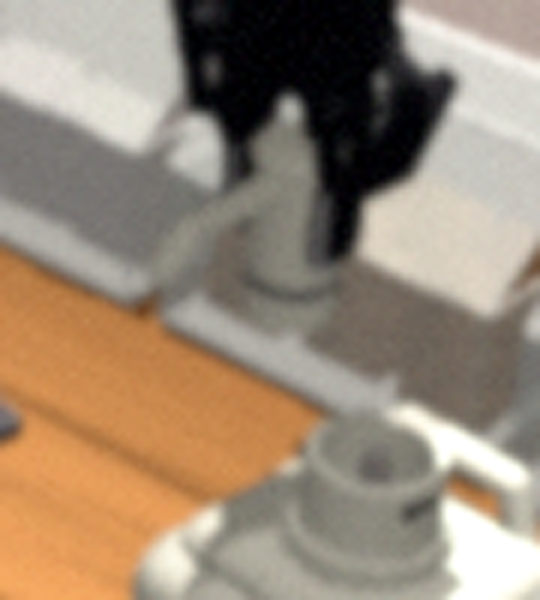

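Run:
```python
from h import *
from scipy.optimize import least_squares
d=dict(np.load('pics/w6.npz'));s=dict(np.load('pics/side6.npz'))
f=lambda x,y:((x+.5)/5-.5+140,(y+.5)/5-.5+151)
print('stem',wz(d,*f(313,331),.167))
def ext(P):return np.r_[P.min(0),P.max(0)]
obs_o=np.r_[f(121,135),f(522,520)];obs_i=np.r_[f(152,168),f(494,489)]
def res(v):
    return np.r_[ext(wproj(d,circ(v[0],v[1],v[2],.031)))-obs_o,ext(wproj(d,circ(v[0],v[1],v[2],.025)))-obs_i]
r=least_squares(res,[.57,-.186,.168]);print(r.x,r.fun.round(1))
r=least_squares(lambda v:res([v[0],v[1],.168]),[.57,-.186]);print(r.x,r.fun.round(1))
x,y=r.x
g=lambda a,b:((a+.5)/6-.5+290,(b+.5)/6-.5+130)
# side: rim outer extents in b6
print('side rim pred',ext(proj(s,circ(x,y,.168,.031))), 'stem',proj(s,[[x,y,.167]]),'obs stem',g(375,463),'rim obs L/R',g(305,0)[0],g(440,0)[0],'top',g(0,407)[1])
p=arm.sense()['position']
print('head bottom pred (offset0)',ext(proj(s,circ(p[0],p[1],p[2]-.058,.02))),'obs L,R,bottom',g(243,0)[0],g(336,0)[0],g(0,336)[1])
```

```text
stem [ 0.57407131 -0.18524838  0.167     ]
[ 0.57411655 -0.18407933  0.16890964] [-0.2 -1.   0.9  0.6  1.   0.6 -1.7 -0.1]
[ 0.57443128 -0.18432621] [-0.  -0.9  0.8  0.5  1.2  0.7 -1.8 -0.3]
side rim pred [338.72056815 198.03483522 363.19920958 212.23370371] stem [[350.887331   205.30162373]] obs stem (352.0833333333333, 206.75) rim obs L/R 340.4166666666667 362.9166666666667 top 197.41666666666669
head bottom pred (offset0) [327.16031916 178.61696871 342.76717865 187.11215986] obs L,R,bottom 330.0833333333333 345.5833333333333 185.58333333333334
```

```bash
cat > fit.py <<'E'
from h import *
from scipy.optimize import least_squares
d=dict(np.load('pics/w5.npz'));s=dict(np.load('pics/side6.npz'))
w=lambda x,y:np.array([(x+.5)/4-.5+220,(y+.5)/4-.5+220])
g=lambda a,b:np.array([(a+.5)/6-.5+290,(b+.5)/6-.5+130])
p5=np.array([.57289,-.18404,.26468]);p6=np.array([.57672,-.12617,.26527])
yaw=-.06
def pts(p,ox,oy,u,th,h,r):
    # head circle at height h over underside; tilt th about tool y at grasp; underside at p.z-u
    a=np.linspace(0,2*np.pi,200);P=np.c_[r*np.cos(a),r*np.sin(a),0*a+h-(u-.003)]
    c,si=np.cos(th),np.sin(th)
    P=np.c_[P[:,0]*c+P[:,2]*si+ox,P[:,1]+oy,-P[:,0]*si+P[:,2]*c-.003]
    c,si=np.cos(yaw),np.sin(yaw)
    return np.c_[P[:,0]*c-P[:,1]*si,P[:,0]*si+P[:,1]*c,P[:,2]]+p
def hull(q):return cv2.convexHull(q.astype(np.float32))
def sd(H,pt):return cv2.pointPolygonTest(H,(float(pt[0]),float(pt[1])),True)
capw=[w(250,272),w(75,345),w(430,345),w(150,300),w(350,297)]
bodyw=[w(95,200),w(408,200),w(117,120),w(388,120)]
bods=[g(243,310),g(336,300),g(290,336),g(248,255)]
def res(v,cal=(.8,.8)):
    ox,oy,u,th=v
    Hc=hull(np.r_[wproj(d,pts(p5,ox,oy,u,th,.076,.0225)),wproj(d,pts(p5,ox,oy,u,th,.086,.0225))])
    Hb=hull(np.r_[wproj(d,pts(p5,ox,oy,u,th,0,.02)),wproj(d,pts(p5,ox,oy,u,th,.076,.02))])
    Hs=hull(np.r_[proj(s,pts(p6,ox,oy,u,th,0,.02)),proj(s,pts(p6,ox,oy,u,th,.076,.02))])
    return np.array([.5*sd(Hc,q) for q in capw]+[.5*sd(Hb,q) for q in bodyw]+[sd(Hs,q-np.array(cal)) for q in bods]+[(u-.058)/.004,th/.05])
if __name__=='__main__':
  for cal in [(0,0),(.8,.8),(1.2,1.4)]:
    r=least_squares(res,[.004,0,.058,0],args=(cal,),diff_step=1e-3,x_scale=[.001,.001,.001,.01]);print(cal,r.x.round(4),r.fun.round(1))
E
python3 fit.py
```

```text
(0, 0) [ 0.0071 -0.0001  0.0574  0.    ] [-0.8  0.1  0.   0.4  0.2 -1.  -1.1 -0.2 -0.6  1.  -0.6  0.3  1.  -0.1
  0. ]
(0.8, 0.8) [ 0.0058 -0.      0.0555  0.0005] [-0.9  0.2  0.2  0.3  0.2 -0.8 -0.7 -0.  -0.3  0.5 -0.   0.7  0.4 -0.6
  0. ]
(1.2, 1.4) [ 0.0049  0.      0.054  -0.0006] [-0.9  0.2  0.4  0.3  0.3 -0.6 -0.5  0.1 -0.1  0.3  0.2  0.9  0.2 -1.
 -0. ]
```

Run:
```python
from fit import *
for t0 in (.05,-.05):
  for cal in [(.8,.8)]:
    r=least_squares(lambda z:res([z[0]/1e3,z[1]/1e3,z[2]/1e3,z[3]/1e2],cal),[4,0.1,58,t0*100],diff_step=.02);print(r.x.round(2),r.cost)
    J=r.jac;print(np.sqrt(np.diag(np.linalg.inv(J.T@J))).round(2))
```

```text
[ 5.78 -0.   55.2  -0.31] 1.742590332278862
[1.22 0.43 2.34 2.54]
[ 5.77 -0.   55.18 -0.34] 1.7423782615978884
[1.23 0.41 2.35 2.54]
```

Request:
servo_tool([
  {"dx": 0.1, "dy": -1.5, "dz": 0, "twist": 0, "hand": 3},
  {"dx": 0.2, "dy": -2.5, "dz": 0, "twist": 0, "hand": 3},
  {"dx": 0.14, "dy": -1.4, "dz": 0, "twist": 0, "hand": 3},
  {"dx": 0, "dy": -0.46, "dz": 0.5, "twist": 0.02, "hand": 3},
  {"dx": 0, "dy": 0, "dz": 1, "twist": 0, "hand": 3},
  {"dx": 0, "dy": 0, "dz": 1, "twist": 0, "hand": 3},
  {"dx": 0, "dy": 0, "dz": 0.6, "twist": 0, "hand": 3},
  {"dx": 0, "dy": 0, "dz": 0, "twist": 0, "hand": 3},
  {"dx": 0, "dy": 0, "dz": 0, "twist": 0, "hand": 3},
  {"dx": 0, "dy": 0, "dz": 0, "twist": 0, "hand": 3},
])

```text
clock: 9.45
position: [0.5691, -0.184, 0.2346]
eef_rot: [[-0.997, 0.081, 0.001], [0.081, 0.997, -0.0], [-0.001, -0.0, -1.0]]
ft_force: [-0.2, -0.1, -1.2]
finger_gap: 0.0392
```

Run:
```python
from h import *
d=save('wrist','w7.png');s=save('side','s7.png');np.savez('pics/side7.npz',**s);np.savez('pics/w7.npz',**d)
st=arm.sense(); p=st['position'];print(st['clock'],p,np.round(st['eef_rot'],3).tolist(),st['ft_force'])
yaw=-.08
L=can(.5742,-.1848,yaw)+headpts(p[0]+.0055,p[1]-.0004,p[2]-.0565,yaw)
draw(s['img'],L,lambda P:proj(s,P),(300,150,390,250),6,'s7d.png')
draw(d['img'],L,lambda P:wproj(d,P),(180,0,380,380),1.55,'w7d.png')
draw(s['img'],[],lambda P:proj(s,P),(300,150,390,250),6,'s7z.png')
```

```text
9.55 [ 0.56897669 -0.18423337  0.23473186] [[-0.997, 0.082, 0.001], [0.082, 0.997, -0.0], [-0.001, -0.0, -1.0]] [ 0.27925573  0.09292881 -0.87344922]
```

View pics/s7d.png

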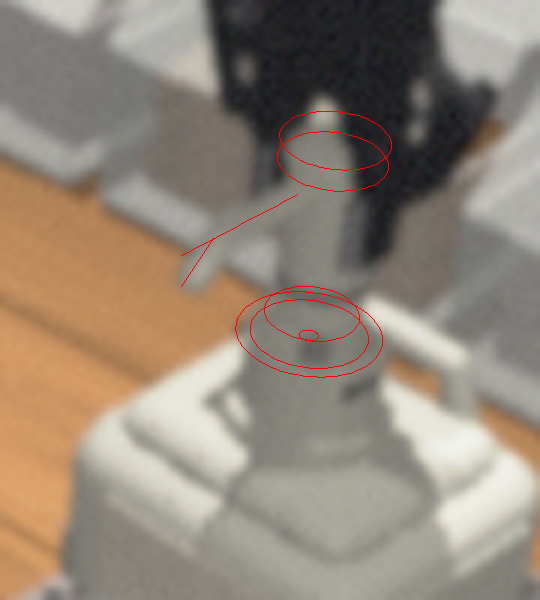

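View pics/w7d.png

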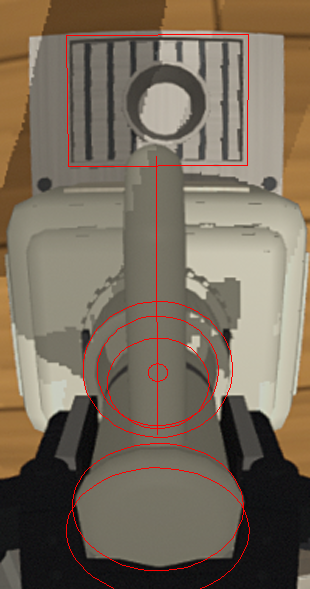

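View pics/s7z.png

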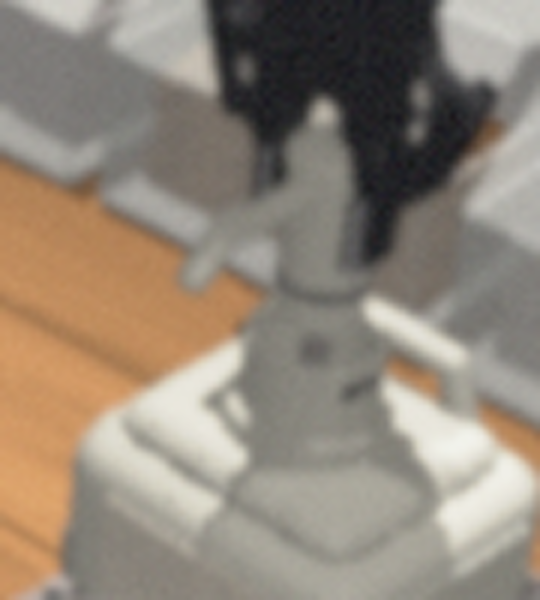

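Request:
servo_tool([
  {"dx": 0, "dy": 0, "dz": 0.4, "twist": 0, "hand": 3},
  {"dx": 0, "dy": 0, "dz": 0.3, "twist": 0, "hand": 3},
  {"dx": 0, "dy": 0, "dz": 0.2, "twist": 0, "hand": 3},
  {"dx": 0, "dy": 0, "dz": 0.2, "twist": 0, "hand": 3},
  {"dx": 0, "dy": 0, "dz": 0.2, "twist": 0, "hand": 3},
  {"dx": 0, "dy": 0, "dz": 0.1, "twist": 0, "hand": 3},
  {"dx": 0, "dy": 0, "dz": 0.1, "twist": 0, "hand": 3},
  {"dx": 0, "dy": 0, "dz": 0.1, "twist": 0, "hand": 3},
  {"dx": 0, "dy": 0, "dz": 0, "twist": 0, "hand": 3},
  {"dx": 0, "dy": 0, "dz": 0, "twist": 0, "hand": 3},
])

```text
clock: 10.55
position: [0.5688, -0.1843, 0.2183]
eef_rot: [[-0.997, 0.082, 0.0], [0.082, 0.997, 0.0], [-0.0, 0.0, -1.0]]
ft_force: [-0.2, 0.5, -1.1]
finger_gap: 0.0394
```

Request:
servo_tool([
  {"dx": 0, "dy": 0, "dz": 0.1, "twist": 0, "hand": 3},
  {"dx": 0, "dy": 0, "dz": 0.1, "twist": 0, "hand": 3},
  {"dx": 0, "dy": 0, "dz": 0.1, "twist": 0, "hand": 3},
  {"dx": 0, "dy": 0, "dz": 0.1, "twist": 0, "hand": 3},
  {"dx": 0, "dy": 0, "dz": 0.1, "twist": 0, "hand": 3},
  {"dx": 0, "dy": 0, "dz": 0.1, "twist": 0, "hand": 3},
  {"dx": 0, "dy": 0, "dz": 0, "twist": 0, "hand": 3},
  {"dx": 0, "dy": 0, "dz": 0, "twist": 0, "hand": 3},
  {"dx": 0, "dy": 0, "dz": 0, "twist": 0, "hand": 3},
  {"dx": 0, "dy": 0, "dz": 0, "twist": 0, "hand": 3},
])

```text
clock: 11.55
position: [0.5687, -0.1842, 0.2123]
eef_rot: [[-0.997, 0.082, 0.0], [0.082, 0.997, 0.0], [-0.0, 0.0, -1.0]]
ft_force: [-0.9, -0.5, -0.9]
finger_gap: 0.0391
```

Request:
servo_tool([
  {"dx": 0, "dy": 0, "dz": 0.1, "twist": 0, "hand": 3},
  {"dx": 0, "dy": 0, "dz": 0.1, "twist": 0, "hand": 3},
  {"dx": 0, "dy": 0, "dz": 0.1, "twist": 0, "hand": 3},
  {"dx": 0, "dy": 0, "dz": 0.1, "twist": 0, "hand": 3},
  {"dx": 0, "dy": 0, "dz": 0, "twist": 0, "hand": 3},
  {"dx": 0, "dy": 0, "dz": 0, "twist": 0, "hand": 3},
  {"dx": 0, "dy": 0, "dz": 0, "twist": 0, "hand": 3},
  {"dx": 0, "dy": 0, "dz": 0, "twist": 0, "hand": 3},
  {"dx": 0, "dy": 0, "dz": 0, "twist": 0, "hand": 3},
  {"dx": 0, "dy": 0, "dz": 0, "twist": 0, "hand": 3},
])

```text
clock: 12.55
position: [0.5689, -0.1843, 0.2084]
eef_rot: [[-0.997, 0.082, 0.0], [0.082, 0.997, -0.0], [-0.0, 0.0, -1.0]]
ft_force: [-1.2, 1.1, 4.6]
finger_gap: 0.0394
```

Run:
```python
from h import *
d=save('wrist','w8.png');s=save('side','s8.png')
st=arm.sense(); p=st['position'];print(st['clock'],p,st['ft_force'],st['wrist_torque'])
cv2.imwrite('pics/s8z.png',cv2.resize(s['img'][150:250,300:390],None,fx=6,fy=6,interpolation=cv2.INTER_CUBIC))
```

```text
12.65 [ 0.56884147 -0.18426429  0.20831623] [-0.83423735  0.93072185  3.91030991] [0.14754718 0.17164299 0.01566624]
```

View pics/s8z.png

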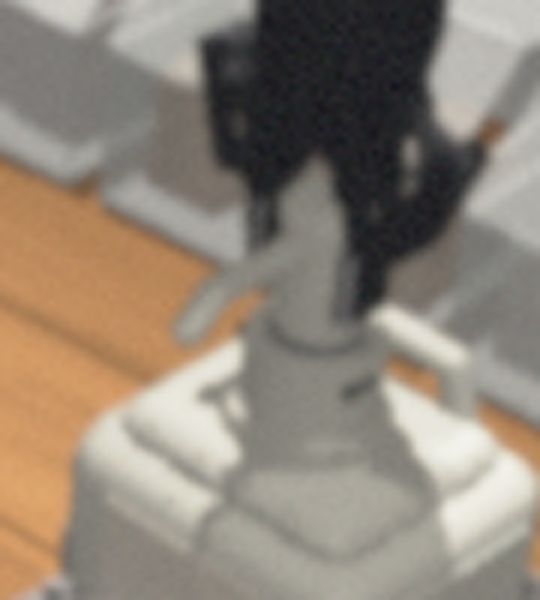

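View pics/w8.png

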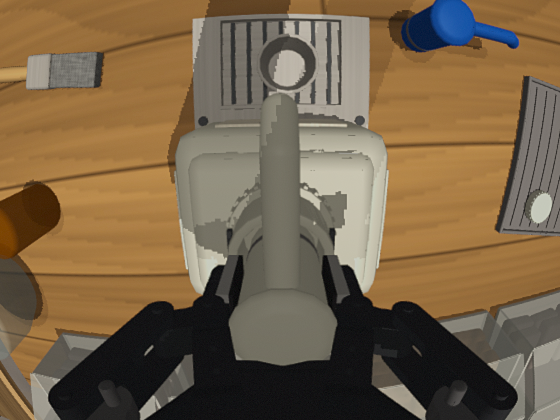

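Request:
servo_tool([
  {"dx": 0, "dy": 0, "dz": 0.2, "twist": 0, "hand": 3},
  {"dx": 0, "dy": 0, "dz": 0.2, "twist": 0, "hand": 3},
  {"dx": 0, "dy": 0, "dz": 0.2, "twist": 0, "hand": 3},
  {"dx": 0, "dy": 0, "dz": 0.2, "twist": 0, "hand": 3},
  {"dx": 0, "dy": 0, "dz": 0.2, "twist": 0, "hand": 3},
  {"dx": 0, "dy": 0, "dz": 0.1, "twist": 0, "hand": 3},
  {"dx": 0, "dy": 0, "dz": 0, "twist": 0, "hand": 3},
  {"dx": 0, "dy": 0, "dz": 0, "twist": 0, "hand": 3},
  {"dx": 0, "dy": 0, "dz": 0, "twist": 0, "hand": 3},
  {"dx": 0, "dy": 0, "dz": 0, "twist": 0, "hand": 3},
], force=80)

```text
clock: 13.65
position: [0.5689, -0.1843, 0.1978]
eef_rot: [[-0.997, 0.082, 0.001], [0.082, 0.997, 0.0], [-0.001, 0.0, -1.0]]
ft_force: [-0.0, 1.8, 7.3]
finger_gap: 0.0385
```

Request:
servo_tool([
  {"dx": 0, "dy": 0, "dz": 0.1, "twist": 0, "hand": 3},
  {"dx": 0, "dy": 0, "dz": 0.1, "twist": 0, "hand": 3},
  {"dx": 0, "dy": 0, "dz": 0.1, "twist": 0, "hand": 3},
  {"dx": 0, "dy": 0, "dz": 0.1, "twist": 0, "hand": 3},
  {"dx": 0, "dy": 0, "dz": 0.05, "twist": 0, "hand": 3},
  {"dx": 0, "dy": 0, "dz": 0, "twist": 0, "hand": 3},
  {"dx": 0, "dy": 0, "dz": 0, "twist": 0, "hand": 3},
  {"dx": 0, "dy": 0, "dz": 0, "twist": 0, "hand": 3},
  {"dx": 0, "dy": 0, "dz": 0, "twist": 0, "hand": 3},
  {"dx": 0, "dy": 0, "dz": 0, "twist": 0, "hand": 3},
])

```text
clock: 14.65
position: [0.5692, -0.1844, 0.1952]
eef_rot: [[-0.997, 0.082, 0.002], [0.082, 0.997, 0.001], [-0.002, 0.001, -1.0]]
ft_force: [-4.9, 1.9, 17.1]
finger_gap: 0.0389
```

Request:
servo_tool([
  {"dx": 0, "dy": 0, "dz": 0.1, "twist": 0, "hand": 3},
  {"dx": 0, "dy": 0, "dz": 0, "twist": 0, "hand": 3},
  {"dx": 0, "dy": 0, "dz": 0, "twist": 0, "hand": 3},
  {"dx": 0, "dy": 0, "dz": 0, "twist": 0, "hand": 3},
  {"dx": 0, "dy": 0, "dz": 0, "twist": 0, "hand": 3},
  {"dx": 0, "dy": 0, "dz": 0, "twist": 0, "hand": 3},
  {"dx": 0, "dy": 0, "dz": 0, "twist": 0, "hand": 3},
  {"dx": 0, "dy": 0, "dz": 0, "twist": 0, "hand": 3},
  {"dx": 0, "dy": 0, "dz": 0, "twist": 0, "hand": 3},
  {"dx": 0, "dy": 0, "dz": 0, "twist": 0, "hand": 3},
])

```text
clock: 15.65
position: [0.5693, -0.1845, 0.1951]
eef_rot: [[-0.997, 0.082, 0.002], [0.082, 0.997, 0.001], [-0.002, 0.001, -1.0]]
ft_force: [-6.4, 2.2, 22.1]
finger_gap: 0.0386
```

Run:
```python
from h import *
d=save('wrist','w9.png');s=save('side','s9.png');t=save('top','t9.png')
st=arm.sense(); p=st['position'];print(st['clock'],p,st['ft_force'],st['wrist_torque'],np.round(st['eef_rot'],3).tolist())
yaw=-.08
L=can(.5742,-.1848,yaw)+headpts(.5742,-.1848,.138,yaw)
draw(s['img'],L[:1]+L[3:],lambda P:proj(s,P),(300,150,390,250),6,'s9d.png')
```

```text
15.8 [ 0.56932172 -0.18448442  0.19510647] [-6.39393399  2.1555545  21.22191141] [0.6115764  1.43828293 0.01262596] [[-0.997, 0.082, 0.002], [0.082, 0.997, 0.001], [-0.002, 0.001, -1.0]]
```

View pics/s9d.png

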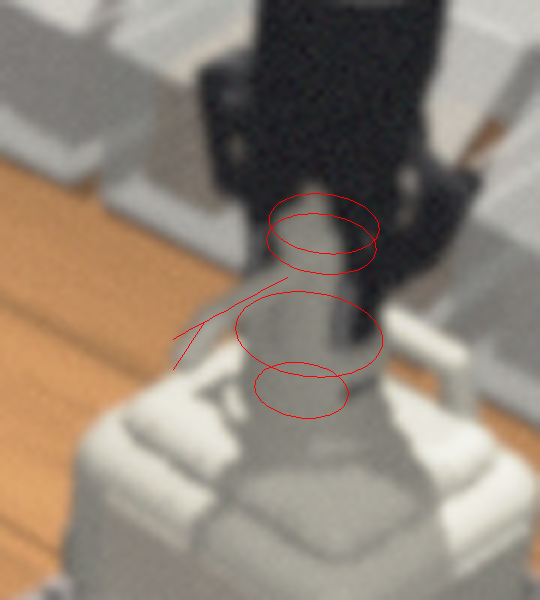

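View pics/w9.png

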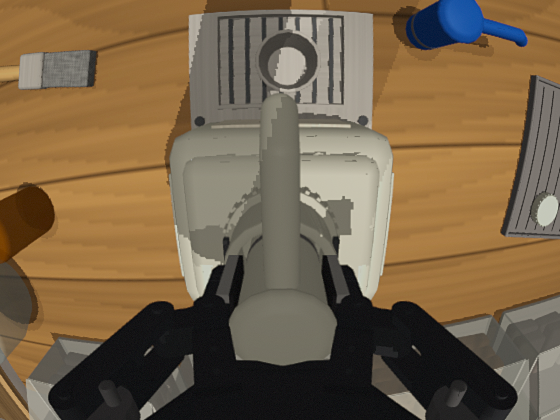

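Run:
```python
from h import *
print(arm.job_done()); s=arm.sense(); print(s['clock'],s['position'],s['ft_force'],s['finger_gap'])
```

```text
the job is handed in; nothing more can be done
None
the job is handed in; nothing more can be done
```

The larger pump head is on the canister's stem, pushed to the bottom of its stroke, and I handed the job in at about 15.8 s with the arm still holding it down. No verdict came back, and the state could not be read again after hand-in.

- **Fit on the stem:** It went on at the first try, with no searching needed. There was no axial force until the underside was about 14 mm below the stem tip. The spring force then began there, as expected for a fully seated head.
- **Bottom of stroke:** The force was about 5 N at the start of the stroke and about 8 N roughly 11 mm down. After about 15 mm it hit a hard stop, and a further 1 mm of command raised the force to about 22 N without moving the head. The gripper height there puts the underside about 30 mm below the rim. The last wrist picture shows no slip in the grip.
- **Spout:** In the last wrist picture it points along the middle of the drip tray, above the cup.
- **Disagreements:** The side camera read a pixel or two off the wrist camera. A side load of about 6 N along x remained at the hard stop. The head also sits about 5 mm off the jaw centre along x, which I allowed for.
- **Everything else:** I did not touch anything else on purpose, and saw nothing out of place in the pictures I viewed. I did not check each item again at the end.

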